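# Find the concealed catch of a boat battery box

## Task

Open the terminal flap of the white boat battery box: its catch is hidden under one of the four identical square caps let into the flat top, and only touch can tell which. With the fingertips, feel gently across the caps until you find the one that gives, press it fully in so that the flap springs up by itself, then let go and move clear. Do not pry, push or lift the flap, grasp nothing, and leave the flask, the jar and the screwdriver as they are.

Things in the scene. Friction and masses are not known exactly. Their poses are not given: they have to be found in the camera images.
- box: white plastic battery box fixed on the table, 240 (x) by 380 (y) by 150 mm high; origin at the centre of its underside, z up, x from the row of caps towards the flap (roughly away from the robot). In its flat top a row of four openings, 44 mm square and 80 mm apart along y, 55 mm to the -x side of centre; each holds a white cap 40 mm square, its top 2.5 mm below the panel
- cap_place_0 (a point): centre of the top face of the first cap (at y = -120 mm in the box's frame), 147.5 mm above the table; its axes are the box's. Three of the four caps are rigid blanks that do not give at all; one, any of them, looks the same but is the catch button
- cap_place_1 (a point): the same for the second cap (y = -40 mm)
- cap_place_2 (a point): the same for the third cap (y = +40 mm)
- cap_place_3 (a point): the same for the fourth cap (y = +120 mm)
- catch (a joint): how far the catch button is pressed straight down, in m: 0 at rest, 0.007 fully in. A spring pushes it back: it begins to give at about 1.5 N and is fully in at about 4 N; it frees the flap at 5 mm and comes back out when let go
- flap (a joint): angle of the terminal flap in rad: about 0 latched, 0.6 sprung fully open. Flap 75 (x) by 300 (y) by 6 mm, flush in the top beyond the caps, hinged along its edge farthest from the caps; when freed, the edge nearest the caps springs up some 42 mm
- flap_centre (a point): point of the box at the centre of the shut flap's top face, 150 mm above the table, 128 mm from the row of caps; it does not move with the flap
- flask: metal drinking flask, 68 mm across, 200 mm tall, standing beside the box's +y end; origin at the centre of its underside. Leave alone
- jar: jar with a metal lid, 60 mm across, 85 mm tall, standing beside the box's -y end; origin at the centre of its underside. Leave alone
- screwdriver: screwdriver lying on the table along the box's -x side, about 200 mm long, along its own x. Leave alone

How it is judged:
On the way, in this order (a step that is already met when the one before it is completed fails the run):
1. the catch button is pressed in by the fingers, at least 4.5 mm of its 7 mm (value of joint catch above 0.0045 m and contact force between the fingers and catch above 0.5 N), for 0.02 s.
2. the flap has sprung up (value of joint flap above 0.4 rad), for 0.1 s.
At the end, for the whole second after the job is handed in: the flap stands open by more than 0.4 rad and at rest, and the catch button has come back out to within 2 mm (value of joint flap above 0.4 rad and velocity of joint flap below 0.1 rad/s and value of joint catch below 0.002 m); the robot touches nothing.
It fails at once if the flap is pried, pushed or lifted (more than 3 N on it) (contact force between any of the fingers, the arm and flap above 3 N).
It fails at once if the panel or a cap is pressed harder than 80 N (contact force between the fingers and anything else above 80 N).
It fails at once if the flask is moved more than 15 mm or lifted (distance of flask from where it was at the start of the episode above 0.015 m).
It fails at once if the jar is moved more than 15 mm or lifted (distance of jar from where it was at the start of the episode above 0.015 m).
It fails at once if the screwdriver is moved more than 15 mm or lifted (distance of screwdriver from where it was at the start of the episode above 0.015 m).
It also fails if it takes over 48 s, if anything falls off the work surface, if the arm or the gripper's body presses on something with over 40 N, if the wrist force passes 120 N, or if a joint passes its speed limit or range.

## Robot

A 6-joint arm with a two-finger parallel gripper is mounted at the origin on the work surface. World frame = base frame: x ahead of the robot, y to its left, z up, the work surface at z = 0. Lengths are in m, angles in rad, forces in N, time in s.
With the tool pointing down it reaches from about 0.425 to 0.95 m from the base axis. Payload 3.5 kg.
Tool frame: the origin (TCP) lies at the very end of the fingers, on their centre line; the grasp point (between the pads) lies 19 mm behind it; z points along the fingers, y is the line along which they close (so a half turn about z gives the same grasp; the last joint's range is limited). The gripper opens to 85 mm and grips with 20 to 120 N. Pads are 22 mm wide; open, the fingers measure 114 mm over their backs; the gripper's body (76 mm by 85 mm) begins 54 mm behind the grasp point. The pads swing forward as they close: fully open they stand 13 mm farther back than shut.
Start: joints at [-1.391, 0.286, 1.577, -0, 1.279, -0.15], TCP at [0.219, -0.639, 0.231] pointing down, gripper open.
Joint ranges: [-2.77, 2.77], [-0.9, 2.22], [0.21, 2.48], [-1.53, 4.67], [0.24, 2.81], [-2.84, 2.84]. Speed limits (rad/s): [2.79, 2.79, 3.14, 3.14, 3.14, 3.14].

## Interface

Orientations are given as a 3x3 rotation matrix whose columns are the frame's x, y, z axes.
In Python, from rig import sense, read_camera, camera_model, sign_off gives the robot as it stands. The module is installed in compiled form; this text tells all that it offers.
- The arm moves only by the shell command python3 -m jog 'ROWS' [FORCE]. ROWS is JSON, a list of rows, each a list of 3 entries, a list of its own where there are three numbers: the finger opening in mm, from 0 to 85.4, then the shift along the tool's x, y, z in mm, then the turn about the tool's z in degrees. In form: [[jaw, [tx, ty, tz], twist], ...]. A call has 1 to 20 rows; each row shifts and turns the commanded pose from where the row before left it, along the tool's axes as they then stand; what a row does not reach is not made up. A row lasts 1/10 s, in which the tool goes at most 50 mm and 8.59 degrees, less where a joint would pass 70% of its speed; a pose out of reach is approached as far as the arm can. A call with a gripper value outside its range is refused whole. The fingers move at their own pace and stop on an object; FORCE is the grip in N (left out, the last holds). Time passes only in rows, so rows that do not move let the fingers close. It gives the time, the measured TCP pose, the force, the opening and the grip force at its end, in the units of the state.
- sense(): the state, without advancing time (a new reading comes with each control period).
- read_camera(name): name is "side" or "top"; returns (picture, depth): 480x640x3 uint8, red, green, blue; 480x640 float32, m along the optical axis (not along the pixel's ray), 0 where there is no reading.
- camera_model(name): a dict with "fov_y" (degrees; the focal length in pixels is half the picture's height over the tangent of half this angle, whatever the lens; pixels are square), "cx", "cy" (the principal point, pixels), "world_from_camera" (4x4, takes a point from camera to world coordinates). Camera axes: x right, y down, z forward; pixel columns grow to the right and rows downward; lengths in m; the calibration is good to about 2 mm. A picture is of the moment at which its call begins. camera_model takes no time and is no camera call.
- sign_off(): hands the job in; it is judged then, once.
The state is a dict: "time": time; "qpos": joint angles; "qvel": joint speeds; "effort": joint torques, N m; "tool_pos": TCP position; "tcp_rot": TCP orientation; "force": force on the tool from outside, world axes, zero at the start; "torque": the same for the moment, N m; "grip_width": finger opening in m; "grip_force": force on a finger pad.
Only numpy, scipy, OpenCV 4.12 (cv2) and the standard library are available. Lean on these libraries where they do the work, as an engineer would, in place of code of your own. Each camera call takes 0.05 s, during which the arm holds its last target. There are 200 camera calls.

## Working session

There is one attempt and no reset: what is moved stays moved. The work goes in short steps, Python scripts to look and compute and a shell command to move; the robot and the scene stay as the last step left them, time stands still between calls to the robot, and variables do not carry over. Pictures are saved under pics/ and viewed, at most 10 in all, crops included, and the job is handed in when it is done.

```bash
mkdir -p pics
python3 - <<'E'
from rig import *
import cv2,numpy as np
for n in("top","side"):
    p,d=read_camera(n);cv2.imwrite(f"pics/{n}1.png",p[:,:,::-1]);np.savez(f"{n}1.npz",p=p,d=d)
    m=camera_model(n);print(n,m["fov_y"],m["cx"],m["cy"],np.round(m["world_from_camera"],3).tolist())
s=sense();print(s["time"],s["tool_pos"],np.round(s["tcp_rot"],3).tolist(),s["force"],s["grip_width"])
E
```

```text
top 54.57444047188763 315.2823972618983 243.31869315664733 [[-0.011, -0.982, 0.186, 0.382], [-1.0, 0.011, 0.002, 0.037], [-0.004, -0.186, -0.983, 1.117], [0.0, 0.0, 0.0, 1.0]]
side 54.04280800483378 317.22303756329256 236.59868327206368 [[-0.925, -0.238, 0.297, 0.308], [-0.381, 0.54, -0.751, 0.747], [0.019, -0.807, -0.59, 0.691], [0.0, 0.0, 0.0, 1.0]]
0.1 [ 0.21851352 -0.63801219  0.2300571 ] [[0.946, 0.324, -0.0], [0.324, -0.946, 0.002], [0.0, -0.002, -1.0]] [-0.8954553   0.38429758  0.82391581] 0.08554084414919869
```

View pics/top1.png

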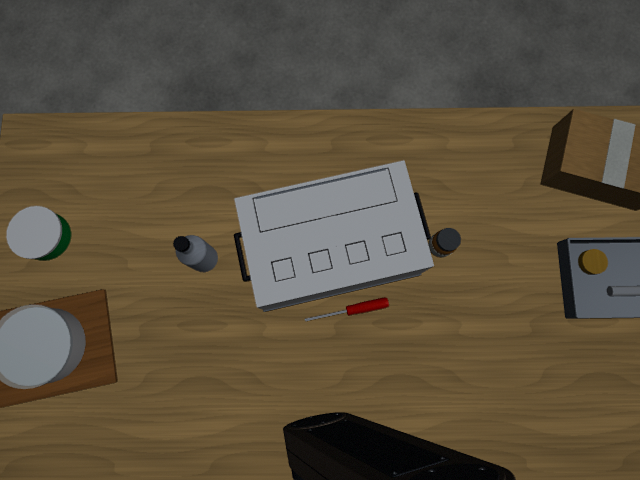

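View pics/side1.png

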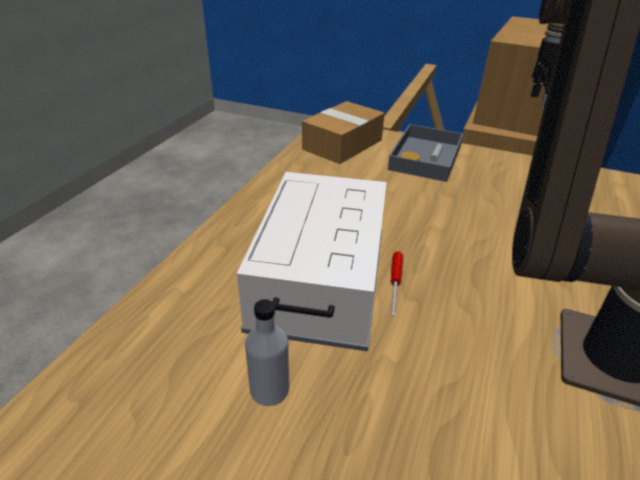

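The top view shows the caps at about (283,269), (320,261), (357,252) and (394,243), and the flap along the upper half of the lid. The side view shows the caps at about (340,262), (345,237), (350,215) and (355,196). The arm is clear of the box. The top view has -y to the right, so cap 0 is the rightmost.

```bash
cat > h.py <<'E'
import numpy as np,cv2
from rig import camera_model
def ray(n,u,v):
    m=camera_model(n);f=240/np.tan(np.radians(m["fov_y"]/2));T=m["world_from_camera"]
    return T[:3,3],T[:3,:3]@np.array([(u-m["cx"])/f,(v-m["cy"])/f,1])
def plane(n,u,v,z):
    o,d=ray(n,u,v);return o+d*(z-o[2])/d[2]
def tri(a,b):
    (o1,d1),(o2,d2)=ray(*a),ray(*b)
    s=np.linalg.lstsq(np.c_[d1,-d2],o2-o1,rcond=None)[0]
    p,q=o1+s[0]*d1,o2+s[1]*d2;return (p+q)/2,np.linalg.norm(p-q)
E
python3 - <<'E'
from h import *
t=np.load("top1.npz");g=cv2.cvtColor(t["p"],cv2.COLOR_RGB2GRAY);d=t["d"]
dark=cv2.adaptiveThreshold(g,255,cv2.ADAPTIVE_THRESH_MEAN_C,cv2.THRESH_BINARY,9,8)
cs,_=cv2.findContours(dark,cv2.RETR_LIST,cv2.CHAIN_APPROX_SIMPLE)
C=[]
for c in cs:
    (u,v),(w,h),a=cv2.minAreaRect(c)
    if 230<u<440 and 160<v<310 and ((15<w<30 and 15<h<30) or max(w,h)>100):
        z=d[int(v),int(u)];o,r=ray("top",u,v);print("top",round(u,1),round(v,1),round(w),round(h),round(a),np.round(o+r*z,4),np.round(plane("top",u,v,.1475),4))
# triangulate box top corners: top-face corners by white mask contour
for n in("top","side"):
    q=np.load(n+"1.npz");p=q["p"];dd=q["d"];m=camera_model(n);T=m["world_from_camera"];f=240/np.tan(np.radians(m["fov_y"]/2))
    vv,uu=np.mgrid[:480,:640];P=np.stack([(uu-m["cx"])/f*dd,(vv-m["cy"])/f*dd,dd],-1)@T[:3,:3].T+T[:3,3]
    M=((abs(P[...,2]-.15)<.012)&(P[...,0]>.35)&(P[...,0]<.8)&(abs(P[...,1])<.35)&(p.min(2)>90)).astype(np.uint8)
    M=cv2.morphologyEx(M,cv2.MORPH_CLOSE,np.ones((5,5)))
    c=max(cv2.findContours(M,cv2.RETR_EXTERNAL,cv2.CHAIN_APPROX_NONE)[0],key=cv2.contourArea)
    a=cv2.approxPolyDP(c,.03*cv2.arcLength(c,True),True)[:,0]
    print(n,a.tolist(),[np.round(plane(n,*x,.15),3).tolist() for x in a],"median z",np.median(P[...,2][M>0]))
for a,b in(((283,269),(340,262)),((320,261),(345,237)),((357,252),(350,215)),((394,243),(355,196))):print(tri(("top",*a),("side",*b)))
E
```

```text
top 283.0 269.2 18 18 77 [0.5112 0.1078 0.1483] [0.5113 0.1079 0.1475]
top 343.5 284.6 30 192 82 [ 0.4771 -0.0182  0.1504] [ 0.4774 -0.0183  0.1475]
top 282.8 269.0 23 24 77 [0.5114 0.1081 0.1483] [0.5115 0.1081 0.1475]
top 320.0 260.7 18 18 77 [0.5285 0.03   0.1471] [0.5284 0.03   0.1475]
top 320.0 260.4 23 23 77 [0.5289 0.03   0.1472] [0.5289 0.03   0.1475]
top 356.8 252.1 18 18 76 [ 0.5462 -0.0481  0.1456] [ 0.5459 -0.0479  0.1475]
top 356.9 252.0 23 23 76 [ 0.5463 -0.0483  0.1456] [ 0.546  -0.0482  0.1475]
top 393.4 243.8 18 18 77 [ 0.5631 -0.1263  0.146 ] [ 0.5628 -0.1261  0.1475]
top 393.6 243.5 23 23 75 [ 0.5637 -0.1266  0.1461] [ 0.5635 -0.1264  0.1475]
top 324.5 199.7 33 139 77 [0.6598 0.0187 0.1529] [0.6614 0.0186 0.1475]
top 324.3 199.2 38 144 77 [0.6607 0.019  0.1531] [0.6623 0.0189 0.1475]
top 349.0 196.7 234 96 8 [ 0.6671 -0.0345  0.1479] [ 0.6673 -0.0345  0.1475]
top 319.5 239.5 479 639 90 [0.5737 0.0304 0.1484] [0.5738 0.0304 0.1475]
top [[404, 161], [234, 198], [257, 306], [432, 266]] [[0.746, -0.156, 0.15], [0.667, 0.214, 0.15], [0.435, 0.161, 0.15], [0.514, -0.204, 0.15]] median z 0.1488484618114595
side [[286, 172], [237, 277], [372, 296], [386, 182]] [[0.749, -0.154, 0.15], [0.663, 0.224, 0.15], [0.433, 0.176, 0.15], [0.516, -0.206, 0.15]] median z 0.1507213819773115
(array([0.51336625, 0.1082674 , 0.14547316]), np.float64(0.0030199659645200414))
(array([0.53048513, 0.03038919, 0.14474958]), np.float64(0.0047892495933586614))
(array([ 0.54819048, -0.04840977,  0.14436812]), np.float64(0.0032851364391520686))
(array([ 0.56544704, -0.1280605 ,  0.1430486 ]), np.float64(0.00026259683594649093))
```

Caps 0 to 3 are at (.563,-.126), (.546,-.048), (.529,.030) and (.511,.108). They are 80 mm apart, at z ≈ .1475, with the box turned 12.4°. I'll shut the fingers (about 29 x 22 mm, which fits a cap), turn +6.5° and go above cap 0.

```bash
python3 -m jog '[[0,[0,0,0],6.5],[0,[15,-14,0],0],[0,[32,-30.5,0],0],[0,[32,-30.5,0],0],[0,[32,-30.5,0],0],[0,[32,-30.5,0],0],[0,[32,-30.5,0],0],[0,[32,-30.5,0],0],[0,[32,-30.5,0],0],[0,[32,-30.5,0],0],[0,[32,-30.5,0],0],[0,[32,-30.5,0],0],[0,[32,-30.5,0],0],[0,[32,-30.5,0],0],[0,[32,-30.5,0],0],[0,[16,-15,0],0],[0,[0,0,0],0],[0,[0,0,0],0]]' 20
cat > st.py <<'E'
from rig import sense
import numpy as np
s=sense();T=s["tcp_rot"];p=s["tool_pos"]
print(round(s["time"],2),np.round(p,4),"F",np.round(s["force"],2),"yaw",round(np.degrees(np.arctan2(T[1,0],T[0,0])),2),"tilt",np.round(T[:,2],3),"w",round(s["grip_width"],4))
for i,c in enumerate([(.563,-.126),(.546,-.048),(.5287,.030),(.5113,.108)]):print(i,"tool shift mm",np.round(T[:,:2].T@np.r_[np.array(c)-p[:2],0]*1000,1))
E
python3 st.py
```

```text
time: 1.9
tool_pos: [0.5636, -0.1268, 0.2307]
tcp_rot: [[0.976, 0.216, -0.001], [0.216, -0.976, -0.0], [-0.001, -0.0, -1.0]]
force: [0.0, -0.6, -0.6]
grip_width: 0.0001
grip_force: 0.0
1.9 [ 0.5636 -0.1268  0.2307] F [ 0.03 -0.56 -0.6 ] yaw 12.47 tilt [-0.001 -0.    -1.   ] w 0.0001
0 tool shift mm [-0.4 -0.9]
1 tool shift mm [ -0.1 -80.7]
2 tool shift mm [  -0.2 -160.6]
3 tool shift mm [  -0.3 -240.5]
```

```bash
python3 -m jog '[[0,[0,-1,20],0],[0,[0,0,25],0],[0,[0,0,20],0],[0,[0,0,10],0],[0,[0,0,2],0],[0,[0,0,0],0],[0,[0,0,0],0]]' >/dev/null; python3 st.py|head -2
python3 - <<'E'
from rig import *
import cv2
a,_=read_camera("top");b,_=read_camera("side")
cv2.imwrite("pics/near.png",cv2.hconcat([cv2.resize(a[180:300,300:440],(400,343)),cv2.resize(b[130:250,280:420],(400,343))])[:,:,::-1])
E
```

```text
2.6 [ 0.5643 -0.1267  0.1558] F [-0.11 -0.62  0.56] yaw 12.37 tilt [ 0.002 -0.001 -1.   ] w -0.0003
0 tool shift mm [-1.2 -1. ]
```

View pics/near.png

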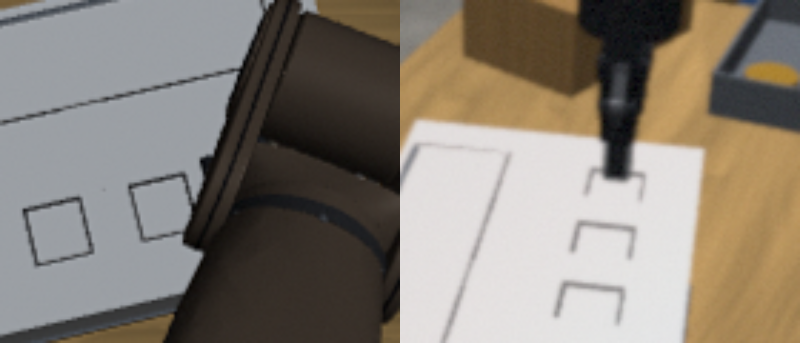

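In the side crop (right half) the fingertips hover at about (617,178), over the first cap (columns 587-643) and in line with it. The top view is hidden by the wrist. Next I'll feel down slowly.

```bash
python3 -m jog '[[0,[-1,-1,3],0],[0,[0,0,3],0],[0,[0,0,1],0],[0,[0,0,1],0],[0,[0,0,0],0]]' >/dev/null; python3 st.py|head -2;python3 -m jog '[[0,[0,0,0.5],0],[0,[0,0,0.5],0],[0,[0,0,0],0]]' >/dev/null; python3 st.py|head -1
```

```text
3.2 [ 0.5625 -0.1252  0.1476] F [-3.46  0.61  5.75] yaw 12.41 tilt [-0.001  0.    -1.   ] w -0.0001
0 tool shift mm [0.4 0.9]
3.5 [ 0.5624 -0.1252  0.1476] F [-4.24  1.76  9.51] yaw 12.42 tilt [-0.001  0.    -1.   ] w -0.0003
```

Cap 0 is a blank: 9.5 N and no give at z = .1476. On to cap 1.

```bash
python3 -m jog '[[0,[0,0,-6],0],[0,[0,0,-8],0],[0,[0,-20,0],0],[0,[0,-30,0],0],[0,[0,-20,0],0],[0,[0,-9.5,0],0],[0,[0,0,0],0],[0,[0,0,4],0],[0,[0,0,4],0],[0,[0,0,2],0],[0,[0,0,2],0],[0,[0,0,0],0]]' >/dev/null; python3 st.py|head -3;python3 -m jog '[[0,[0,0,0.5],0],[0,[0,0,0.5],0],[0,[0,0,0],0]]' >/dev/null; python3 st.py|head -1
```

```text
4.7 [ 0.5454 -0.0481  0.1471] F [ 0.41 -0.6   0.93] yaw 12.36 tilt [-0.  0. -1.] w 0.0004
0 tool shift mm [ 0.5 79.8]
1 tool shift mm [0.6 0. ]
5.0 [ 0.5456 -0.048   0.1469] F [-1.77 -0.87  4.67] yaw 12.4 tilt [ 0.    -0.001 -1.   ] w -0.0
```

```bash
python3 -m jog '[[0,[0,0,0.5],0],[0,[0,0,0.5],0],[0,[0,0,0.5],0],[0,[0,0,0],0]]' >/dev/null; python3 st.py|head -1
```

```text
5.4 [ 0.5455 -0.048   0.145 ] F [-2.3  -2.25  4.8 ] yaw 12.4 tilt [ 0.    -0.001 -1.   ] w -0.0002
```

Cap 1 gives: it moved down 1.9 mm at a steady 4.8 N. Press it fully in.

```bash
python3 -m jog '[[0,[0,0,1],0],[0,[0,0,1],0],[0,[0,0,1],0],[0,[0,0,1],0],[0,[0,0,1],0],[0,[0,0,1],0],[0,[0,0,0],0],[0,[0,0,0],0],[0,[0,0,0],0]]' >/dev/null; python3 st.py|head -1
python3 - <<'E'
from rig import *
import cv2
b,_=read_camera("side");cv2.imwrite("pics/press.png",b[:,:,::-1])
E
```

```text
6.3 [ 0.5457 -0.0476  0.1404] F [-3.83 -0.62 10.86] yaw 12.41 tilt [ 0.  0. -1.] w 0.0
```

View pics/press.png

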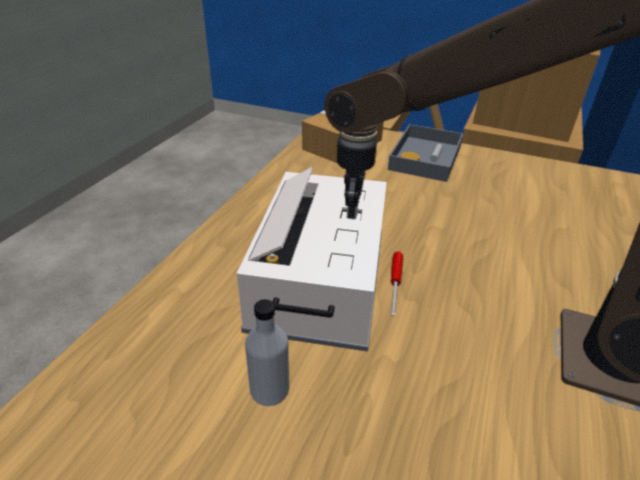

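The flap stands open, its free edge running from about (265,255) to (312,170), with the fingers still on cap 1 at (352,215). I'll lift clear now.

```bash
python3 -m jog '[[0,[0,0,-5],0],[0,[0,0,-15],0],[0,[0,0,-30],0],[0,[0,0,-30],0],[0,[0,0,-30],0],[0,[0,0,-20],0],[0,[0,0,-5],0],[0,[0,0,0],0],[0,[0,0,0],0],[0,[0,0,0],0],[0,[0,0,0],0],[0,[0,0,0],0]]' >/dev/null; python3 st.py|head -1
python3 - <<'E'
from rig import *
import cv2
b,_=read_camera("side");cv2.imwrite("pics/end.png",cv2.resize(b[100:350,200:450],(500,500))[:,:,::-1])
E
```

```text
7.55 [ 0.5451 -0.0476  0.2729] F [-0.    0.13 -0.44] yaw 12.39 tilt [-0.002  0.001 -1.   ] w 0.0001
```

View pics/end.png

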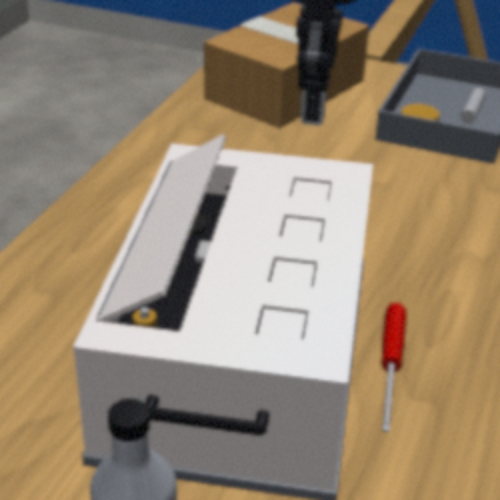

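The crop shows the flap open (free edge from about (165,292) to (222,137)), the second cap back out at (302,228) like the others, and the gripper well clear at (313,110).

```bash
python3 -c "
from rig import *
print(sign_off())"
```

```text
the job is handed in; nothing more can be done
None
```

The job is handed in: cap 1 (the second, y = -40 mm) was the catch button, and pressing it fully in sprang the flap open; the cap then came back out, and the gripper ended clear of the box.

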